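# Fit the nested lids, then lift off only the outer one

## Robot

A 6-joint arm with a two-finger parallel gripper is mounted at the origin on the work surface; the furniture and walls round the work are solid. World frame = base frame: x ahead of the robot, y to its left, z up, the work surface at z = 0. Lengths are in m, angles in degrees, forces in N, time in s.
With the tool pointing down it reaches from about 0.25 to 0.725 m from the base axis. Payload 9.7 kg.
Tool frame: the origin (TCP) lies midway between the tips of the shut fingers; the grasp point (between the pads) lies 19 mm behind it (bot.pinch_z is the distance from the TCP to the grasp point, in m); z points along the fingers, y is the line along which they close (so a half turn about z gives the same grasp; the last joint's range is limited). The gripper opens to 85 mm and grips with 20 to 120 N. Pads are 22 mm wide; open, the fingers measure 114 mm over their backs; the gripper's body (76 mm by 85 mm) begins 54 mm behind the grasp point. The pads swing forward as they close: fully open they stand 13 mm farther back than shut.
Start: joints at [-68.984, 4.979, 10.078, 95.1, 0, 90], TCP at [0.197, -0.513, 0.194] pointing down, gripper open.
Joint ranges: [-179.16, 179.16], [-48.56, 103.87], [-65.8, 70.77], [-126.05, 130.52], [-82.76, 87.17], [-180, 180]. Speed limits (degrees/s): [127.2, 127.2, 147.25, 180, 180, 180].

## Interface

Orientations are given as [roll, pitch, yaw] about the fixed x, y, z axes, in that order (R = Rz(yaw) Ry(pitch) Rx(roll)).
In Python, from workcell import sensors, camera, ticket, bot gives the robot as it stands.
- The arm moves only by the shell command python3 -m handwheel 'ROWS' [FORCE]. ROWS is a JSON object of lists of equal length, an entry for each row: "gripper": the opening, from -1 (shut) to 1 (fully open); "slide": the shift along the tool's x, y, z in mm, a list of three; "yaw": the turn about the tool's z in rad. A call has 1 to 8 rows; each row shifts and turns the commanded pose from where the row before left it, along the tool's axes as they then stand; what a row does not reach is not made up. A row lasts 1/12 s, in which the tool goes at most 41.7 mm and 7.16 degrees, less where a joint would pass 70% of its speed; a pose out of reach is approached as far as the arm can. A call is refused whole if a number of a shift passes 41.7 or a number of a turn 0.125, either way. A call with a gripper value outside its range is refused whole. The fingers move at their own pace and stop on an object; FORCE is the grip in N (left out, the last holds). Time passes only in rows, so rows that do not move let the fingers close. It gives the time, the measured TCP pose, the force, the opening and the grip force at its end, in the units of the state.
- sensors.get_obs(): the state, without advancing time (a new reading comes with each control period).
- camera(name): name is "side" or "top" or "wrist"; returns a dict with "img" (480x640x3 uint8, red, green, blue), "fx", "fy", "cx", "cy" (pixels), "dist" ([k1, k2, p1, p2, k3] as OpenCV has them; the pictures are not rectified), "R" (3x3) and "t" (3): a world point X has camera coordinates R X + t. Camera axes: x right, y down, z forward; pixel columns grow to the right and rows downward; lengths in m; the calibration is good to about 2 mm. A picture is of the moment at which its call begins. There is no depth.
- ticket.job_done(): hands the job in; it is judged then, once.
The state is a dict: "time": time; "q": joint angles; "qd": joint speeds; "joint_efforts": joint torques, N m; "ee_pos": TCP position; "tcp_rot": TCP orientation; "wrist_force": force on the tool from outside, world axes, zero at the start; "torque": the same for the moment, N m; "opening": finger opening in m; "grasp_force": force on a finger pad.
Only numpy, scipy, OpenCV 4.12 (cv2) and the standard library are available. Lean on these libraries where they do the work, as an engineer would, in place of code of your own. Each camera call takes 0.05 s, during which the arm holds its last target. There are 200 camera calls.

## Task

Close the white storage pot with its nested pair of lids: carry both together by the black knob of the inner lid, set them down on the pot's mouth so that they sit flat, and leave the wire carry handle folded until then. Then swing the carry handle of the blue outer lid up to its end stop just past upright while the lid stays on the pot, and lift the outer lid alone by that handle, straight up, so that the inner lid stays seated in the pot. Finish while holding the outer lid level by its upright handle, about 10 cm above where it sat and still over the pot, and disturb nothing else.

Things in the scene. Friction and masses are not known exactly. Their poses are not given: they have to be found in the camera images.
- pot: White round open pot, 134 mm across, 90 mm high, wall 6 mm (mouth 122 mm across), 1.8 kg, loose, upright. Two small steel ears reach 89 mm from the axis along its y axis, 50 mm up. Origin: centre of its underside; z up. Its rim is at z = 90 mm; the seated inner lid has its origin on the pot's axis, 74 mm above the pot's origin.
- inner_lid: Inner lid, 0.25 kg: tapered cork plug (100 mm across below, 110 above, 16 high), over it a steel flange 140 mm across (z = 16 to 22 mm) that rests on the pot's rim; in the middle a thin stem and a black knob 30 mm across (z = 36 to 66 mm) that sticks up through the outer lid's hole. Origin: centre of the plug's underside; z up. At the start it stands on the worktop inside the outer lid, same yaw.
- inner_knob (a point): On the black knob's axis at grip height, 52 mm above the inner lid's origin (25 mm above the outer lid's top face). Lifted here, the inner lid carries the outer lid on its flange. Close the fingers along the outer lid's y axis: the folded handle is on the +x side.
- outer_lid: Blue round lid, 154 mm across, 0.28 kg, loose on the inner lid's flange: top plate (z = 19 to 24 mm) with a 46 mm hole for the knob, skirt 146 mm across inside, 13 mm over the pot's rim. Nested, its origin is 3 mm above the inner lid's; it must rise 63 mm to clear the knob. Origin: centre of the skirt's lower edge; z up; x to the side where the handle lies folded; y along the handle's hinge.
- handle (a joint): Angle of the outer lid's carry handle: 0 = folded flat over the lid towards the lid's +x, 1.57 = straight up, 1.65 = its end stop just past upright, where it counts as seated. Starts at 0.1 to 0.4. The hinge is stiff (0.05 N m of friction) and stays at any angle.
- handle_hinge (a point): Middle of the handle's hinge line, on the outer lid's axis 34 mm above its origin (10 mm above its top face); the hinge line is parallel to the lid's y axis.
- handle_bar (a point): Middle of the handle's crossbar, 85 mm from the hinge line: a round wooden sleeve 12 mm thick and 70 mm long, parallel to the lid's y axis. In the lid's frame, relative to the hinge point, it lies at x = 85 mm cos(angle), z = 85 mm sin(angle). The sleeve turns freely on the wire, so that pinched across from above it lets the handle swing.
- milk_powder: Bystander: round tub with green lid, 113 mm across, 142 mm high. Origin: centre of its underside. Leave alone.
- mug_counter_blue: Bystander: blue mug, 80 mm across (109 with handle), 90 mm high. Origin: centre of its underside. Leave alone.
- spice_a: Bystander: spice jar with yellow cap, 43 mm across, 102 mm high. Origin: centre of its underside. Leave alone.
- teaspoon_a: Bystander: steel teaspoon lying flat, 138 mm long, 12 mm high. Origin: centre of its underside. Leave alone.
Mind the look-alikes: they are no part of the job. There is more than one size of the inner_lid; the job needs the larger.

How it is judged (in metres and radians):
On the way, in this order (a step that is already met when the one before it is completed fails the run):
1. both lids, nested and with the handle still folded, sit flat on the pot (horizontal distance between inner_lid and pot below 0.009 m and z of inner_lid in the frame of pot between 0.07 and 0.077 m and angle between inner_lid's own z axis and vertical below 0.05 rad and z of outer_lid in the frame of inner_lid below 0.007 m and angle between outer_lid's own z axis and vertical below 0.06 rad and value of joint handle below 1 rad), for 0.2 s.
2. the handle is swung up to its end stop while the outer lid stays on the pot (horizontal distance between inner_lid and pot below 0.009 m and z of inner_lid in the frame of pot between 0.07 and 0.077 m and angle between inner_lid's own z axis and vertical below 0.05 rad and z of outer_lid in the frame of inner_lid below 0.007 m and angle between outer_lid's own z axis and vertical below 0.06 rad and value of joint handle above 1.58 rad), for 0.2 s.
At the end, for the whole second after the job is handed in: Inner lid seated flat in the upright pot (within 9 mm of its axis, 4 mm in height, 0.05 rad); fingers hold the outer lid still by its upright handle (over 1.4 rad), tilt under 0.2 rad, origin 75 to 160 mm above the inner lid's, within 60 mm of the pot's axis, touching neither (horizontal distance between inner_lid and pot below 0.009 m and z of inner_lid in the frame of pot between 0.07 and 0.077 m and angle between each of inner_lid, pot's own z axis and vertical below 0.05 rad and z of outer_lid in the frame of inner_lid between 0.075 and 0.16 m and horizontal distance between outer_lid and pot below 0.06 m and angle between outer_lid's own z axis and vertical below 0.2 rad and value of joint handle above 1.4 rad and contact force between the fingers and outer_lid above 1 N and contact force between each of outer_lid, the fingers and inner_lid below 0.1 N and contact force between outer_lid and pot below 0.1 N and linear speed of outer_lid below 0.03 m/s and linear speed of inner_lid below 0.02 m/s); the arm keeps its last pose, push and grip.
It fails at once if the outer lid is taken off the inner lid (raised over 15 mm from it) while the inner lid is not seated in the pot, or the inner lid is dragged out with it (z of outer_lid in the frame of inner_lid above 0.018 m and not (horizontal distance between inner_lid and pot below 0.009 m and z of inner_lid in the frame of pot between 0.07 and 0.077 m and angle between inner_lid's own z axis and vertical below 0.05 rad)).
It fails at once if the lids are let go more than 20 mm above their seat (z of inner_lid in the frame of pot above 0.094 m and contact force between the fingers and inner_lid below 0.1 N).
It fails at once if the pot is pushed more than 30 mm or tipped (distance of pot from where it was at the start of the episode above 0.03 m or angle between pot's own z axis and vertical above 0.15 rad).
It fails at once if a bystander is moved more than 20 mm (distance of any of milk_powder, mug_counter_blue, spice_a, teaspoon_a from where it was at the start of the episode above 0.02 m).
It also fails if it takes over 69 s, if anything falls off the work surface, if the arm or the gripper's body presses on something with over 40 N, if the wrist force passes 120 N, or if a joint passes its speed limit or range.

## Working session

There is one attempt and no reset: what is moved stays moved. The work goes in short steps, Python scripts to look and compute and a shell command to move; the robot and the scene stay as the last step left them, time stands still between calls to the robot, and variables do not carry over. Pictures are saved under pics/ and viewed, at most 10 in all, crops included, and the job is handed in when it is done.

```bash
mkdir -p pics
python3 - <<'E'
from workcell import sensors,camera,bot
import cv2,numpy as np
o=sensors.get_obs();print(o['time'],o['ee_pos'],o['tcp_rot'],o['opening'],bot.pinch_z)
for n in("top","side"):
    c=camera(n);cv2.imwrite(f"pics/{n}0.png",c["img"][:,:,::-1]);print(n,c["fx"],c["cx"],c["cy"],c["dist"],np.round(c["R"],3).tolist(),c["t"])
E
```

```text
0.0 [ 0.19713695 -0.51317148  0.19289405] [-1.79925563e+02  7.05471572e-04  2.10150490e+01] 0.08523682704036148 0.0187
top 439.0514706096806 315.5965069249041 241.71454469064489 [-0.0094799  0.         0.         0.         0.       ] [[0.013, -1.0, 0.021], [-0.99, -0.016, -0.142], [0.142, -0.019, -0.99]] [-0.0777757   0.46961388  1.15391499]
side 624.5822974007106 321.7678216456235 233.30784750046928 [-0.0992899  0.         0.         0.         0.       ] [[-1.0, 0.018, 0.012], [-0.002, 0.499, -0.867], [-0.022, -0.866, -0.499]] [0.48391786 0.10088629 1.80808555]
```

View pics/top0.png

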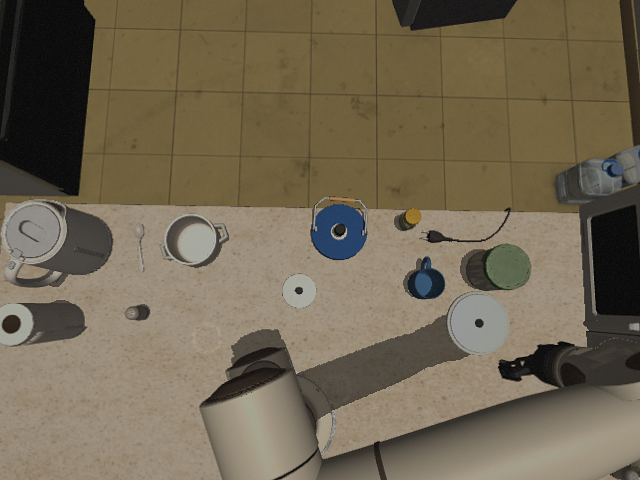

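View pics/side0.png

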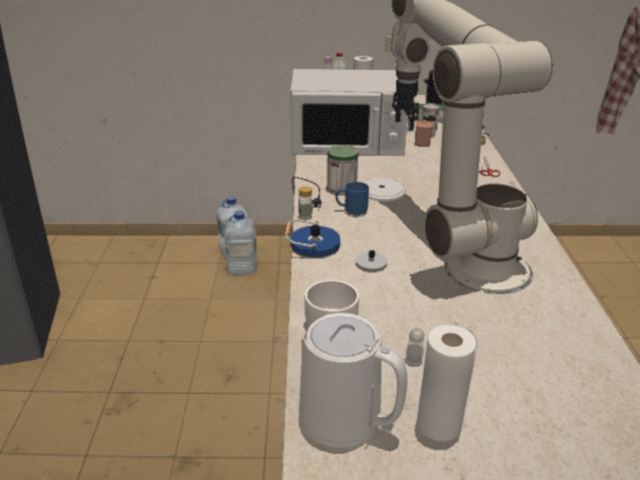

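The top view shows the nested blue lid with its knob at about (340,230) and the folded handle pointing to world +x, with its bar near (341,200). The pot is at (193,240). The white discs at (299,291) and (478,323) are look-alikes. I'll measure next.

```bash
cat > h.py <<'E'
import numpy as np,cv2
from workcell import sensors,camera,bot
def K(c): return np.array([[c["fx"],0,c["cx"]],[0,c["fy"],c["cy"]],[0,0,1.]])
def back(c,p,z):
    u=cv2.undistortPoints(np.array(p,float).reshape(-1,1,2),K(c),np.array(c["dist"])).reshape(-1,2)
    R=np.array(c["R"]);t=np.array(c["t"]);C=-R.T@t
    d=np.c_[u,np.ones(len(u))]@R
    return C+d*((z-C[2])/d[:,2])[:,None]
def proj(c,X):
    r,_=cv2.Rodrigues(np.array(c["R"]));return cv2.projectPoints(np.array(X,float).reshape(-1,1,3),r,np.array(c["t"]),K(c),np.array(c["dist"]))[0].reshape(-1,2)
def circ(P):
    A=np.c_[2*P[:,:2],np.ones(len(P))];s=np.linalg.lstsq(A,(P[:,:2]**2).sum(1),rcond=None)[0]
    return s[:2],np.sqrt(s[2]+s[:2]@s[:2])
def ring(c0,r,z,n=72):
    a=np.linspace(0,2*np.pi,n,endpoint=False);return np.c_[c0[0]+r*np.cos(a),c0[1]+r*np.sin(a),np.full(n,z)]
E
python3 - <<'E'
from h import *
c=camera("top");im=c["img"]
print(back(c,[[340,230]],.066),back(c,[[341,200]],.05),back(c,[[193,240]],.09))
h=cv2.cvtColor(im,cv2.COLOR_RGB2HSV)
m=cv2.inRange(h,(100,120,40),(125,255,255));m[:,:300]=0;m[:,375:]=0;m[265:]=0;m[:195]=0
k=max(cv2.findContours(m,0,1)[0],key=cv2.contourArea)[:,0]
hull=cv2.convexHull(k)[:,0]
print("lid",circ(back(c,hull,.027)))
for x0,y0,x1,y1,n in((295,185,385,275,"lid"),(148,195,238,285,"pot")):
    cv2.imwrite(f"pics/c_{n}.png",cv2.resize(im[y0:y1,x0:x1,::-1],None,fx=6,fy=6,interpolation=cv2.INTER_CUBIC))
a=cv2.imread("pics/c_lid.png");b=cv2.imread("pics/c_pot.png");cv2.imwrite("pics/crop1.png",cv2.resize(np.hstack([a,b]),(800,400)))
E
```

```text
[[ 0.4984692  -0.13459138  0.066     ]] [[ 0.58371735 -0.13809726  0.05      ]] [[0.46213737 0.24472404 0.09      ]]
lid (array([ 0.50083017, -0.13344534]), np.float64(0.0755041618366211))
```

View pics/crop1.png

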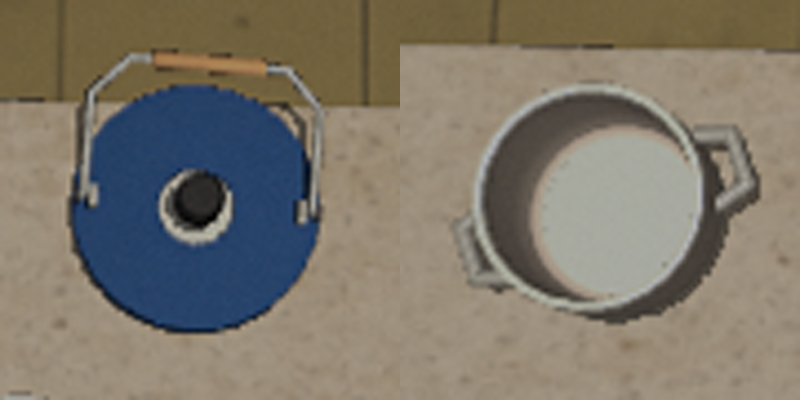

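```bash
cat >> h.py <<'E'
def go(target,o=None):
    "tool-frame shift (mm) to target TCP xyz with current orientation"
    from scipy.spatial.transform import Rotation as Ro
    o=o or sensors.get_obs();R=Ro.from_euler('xyz',o['tcp_rot'],degrees=True).as_matrix()
    return np.round(R.T@(np.array(target)-o['ee_pos'])*1000,1)
E
python3 - <<'E'
from h import *
c=camera("top")
f=lambda P,x0,y0:np.array(P)/4.444+[x0,y0]
k=back(c,f([[201,199]],295,185),.066);print("knob",k)
hh=back(c,f([[93,195],[302,212]],295,185),.037);d=hh[0]-hh[1];print(hh,"yaw",np.degrees(np.arctan2(-d[0],d[1])),"mid",hh.mean(0))
for z in(.045,.055,.065):
  b=back(c,f([[210,64]],295,185),z)[0];dd=b-hh.mean(0);print(z,"bar",b,"rel",dd,np.hypot(dd[0],dd[1]))
b=back(c,f([[155,59],[265,69]],295,185),.055);d=b[0]-b[1];print("yaw bar",np.degrees(np.arctan2(-d[0],d[1])))
p=back(c,f([[75,200],[306,200],[192,82],[190,312],[110,282],[112,118]],148,195),.09);print("pot",circ(p))
e=back(c,f([[62,250],[350,165]],148,195),.05);print(e)
E
```

```text
knob [[ 0.49907108 -0.13519667  0.066     ]]
[[ 0.50545045 -0.07140255  0.037     ]
 [ 0.49702958 -0.19919883  0.037     ]] yaw -3.7699342891844974 mid [ 0.50124002 -0.13530069  0.037     ]
0.045 bar [ 0.58666196 -0.14189574  0.045     ] rel [ 0.08542195 -0.00659505  0.008     ] 0.08567615624782449
0.055 bar [ 0.58422003 -0.14109598  0.055     ] rel [ 0.08298001 -0.00579529  0.018     ] 0.08318213383519245
0.065 bar [ 0.58177809 -0.14029622  0.065     ] rel [ 0.08053807 -0.00499553  0.028     ] 0.08069285214237655
yaw bar -4.283884862034242
pot (array([0.46416263, 0.24995168]), np.float64(0.06666395244465886))
[[0.43647429 0.33542783 0.05      ]
 [0.49049079 0.16665404 0.05      ]]
```

```bash
python3 -m handwheel '{"gripper":[1,1,1,1,1,1,1,1],"slide":[[0,0,0],[0,0,0],[0,0,0],[0,0,0],[23,-33,0],[23,-33,0],[23,-33,0],[23,-33,0]],"yaw":[0.109,0.109,0.109,0.109,0,0,0,0]}' 20
python3 -m handwheel '{"gripper":[1,1,1,1,1,1,1,1],"slide":[[23,-33,0],[23,-33,0],[23,-33,0],[23,-33,0],[23,-33,0],[15,-33,0],[0,-33,0],[0,0,0]],"yaw":[0,0,0,0,0,0,0,0]}'
python3 - <<'E'
from h import *
o=sensors.get_obs();print(o['ee_pos'],o['tcp_rot'],o['wrist_force'],go([.5,-.135,.193],o))
c=camera("wrist");cv2.imwrite("pics/w1.png",c["img"][:,:,::-1])
print(proj(c,[[.4991,-.135,.066],[.5,-.135,.027],[.584,-.141,.055]]))
E
```

```text
time: 0.87
ee_pos: [0.2986, -0.3867, 0.1934]
tcp_rot: [-180.0, 0.0, -4.0]
wrist_force: [0.5, -0.1, -0.6]
opening: 0.0854
grasp_force: 0.0
time: 1.53
ee_pos: [0.4445, -0.1622, 0.1935]
tcp_rot: [-179.9, 0.0, -3.7]
wrist_force: [-0.5, -0.6, -0.4]
opening: 0.0854
grasp_force: 0.0
[ 0.44447716 -0.16219987  0.19350065] [-1.79916527e+02  2.99650540e-02 -3.71349373e+00] [-0.50091656 -0.6421948  -0.35623497] [ 53.6 -30.7   0.5]
[[282.02618146 155.11107459]
 [286.04372695 151.53616194]
 [280.79124712  44.6135132 ]]
```

View pics/w1.png

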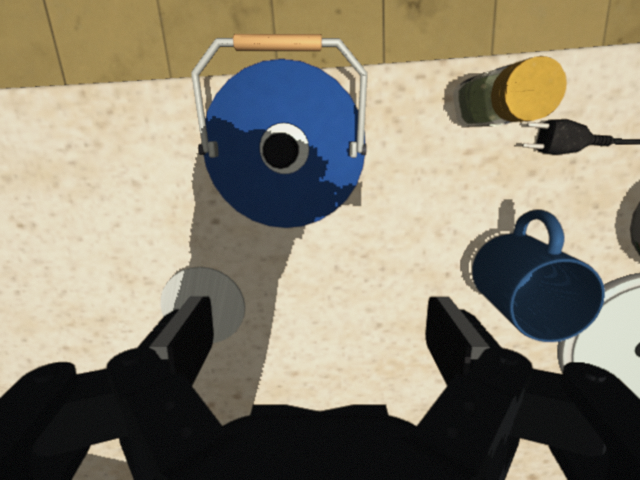

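The wrist view shows the knob top at (279,150), the hinge lugs at (211,149) and (353,149), and the bar at (278,43). The handle is square with the tool.

Run:
```python
from h import *
c=camera("wrist");im=c["img"]
k=back(c,[[279.5,150]],.066);hh=back(c,[[211,149],[353,149]],.037);print(k,hh,hh.mean(0))
m=cv2.inRange(cv2.cvtColor(im,cv2.COLOR_RGB2HSV),(100,120,20),(125,255,255));m[:,:190]=0;m[:,380:]=0;m[240:]=0
P=cv2.convexHull(max(cv2.findContours(m,0,1)[0],key=cv2.contourArea))[:,0]
print("lid",circ(back(c,P,.025)))
for z in(.05,.055,.06,.065):
  b=back(c,[[277.5,43]],z)[0]-hh.mean(0);print(z,b,np.hypot(b[0],b[1]),np.hypot(np.hypot(b[0],b[1]),b[2]))
print(go([.501,-.1345,.193]))
```

```text
[[ 0.50318008 -0.1355035   0.066     ]] [[ 0.50679798 -0.07019866  0.037     ]
 [ 0.49855983 -0.19936111  0.037     ]] [ 0.50267891 -0.13477989  0.037     ]
lid (array([ 0.50295584, -0.13297304]), np.float64(0.07603167236183785))
0.05 [ 0.08353871 -0.00550854  0.013     ] 0.0837201248781883 0.08472342833962423
0.055 [ 0.0824541  -0.00595309  0.018     ] 0.08266872003596375 0.08460565744904151
0.06 [ 0.08136949 -0.00639764  0.023     ] 0.08162060547412574 0.08479931154179782
0.065 [ 0.08028488 -0.00684219  0.028     ] 0.08057590959061196 0.0853022696436295
[ 54.8 -34.9   0.6]
```

```bash
python3 -m handwheel '{"gripper":[0.3,0.3,0.3,0.3,0.3,0.3,0.3,0.3],"slide":[[28,-17,0],[27.5,-17,0],[0,0,0],[0,0,25],[0,0,25],[0,0,25],[0,0,15],[0,0,0]],"yaw":[0,0,0,0,0,0,0,0]}' 30
python3 - <<'E'
from h import *
o=sensors.get_obs();print(go([.502,-.135,.034],o))
E
```

```text
time: 2.3
ee_pos: [0.4994, -0.1375, 0.0999]
tcp_rot: [-180.0, 0.3, -4.1]
wrist_force: [0.1, -0.6, -0.1]
opening: 0.0555
grasp_force: 0.0
[ 2.8 -2.6 65.9]
```

```bash
python3 -m handwheel '{"gripper":[0.3,0.3,0.3,0.3,0.3,-1,-1,-1],"slide":[[2.5,-2.5,0],[0,0,20],[0,0,20],[0,0,15],[0,0,10.5],[0,0,0],[0,0,0],[0,0,0]],"yaw":[0,0,0,0,0,0,0,0]}' 40
python3 -m handwheel '{"gripper":[-1,-1,-1,-1],"slide":[[0,0,0],[0,0,0],[0,0,0],[0,0,0]],"yaw":[0,0,0,0]}'
```

```text
time: 2.97
ee_pos: [0.505, -0.1346, 0.0397]
tcp_rot: [180.0, -0.1, -4.0]
wrist_force: [0.5, -0.6, -1.0]
opening: 0.0196
grasp_force: 0.0
time: 3.3
ee_pos: [0.5044, -0.1343, 0.0385]
tcp_rot: [180.0, -0.0, -4.0]
wrist_force: [-1.4, 0.0, -0.1]
opening: -0.0
grasp_force: 0.0
```

Run:
```python
from h import *
c=camera("wrist");s=camera("side")
a=c["img"][:,:,::-1];b=cv2.resize(s["img"][190:280,270:390,::-1],(640,480),interpolation=cv2.INTER_CUBIC)
cv2.imwrite("pics/w2.png",cv2.resize(np.hstack([a,b]),(800,300)))
print(sensors.get_obs()['opening'])
```

```text
3.815507396155985e-05
```

View pics/w2.png

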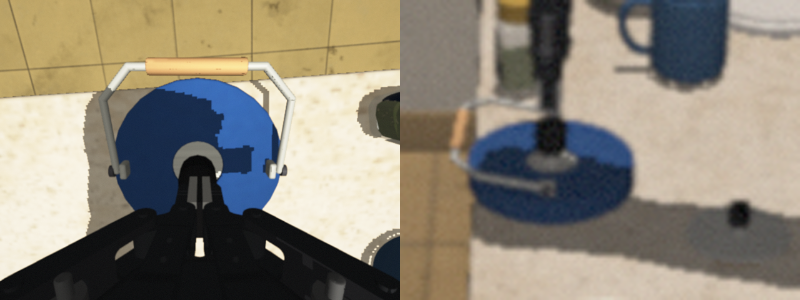

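The wrist view shows the shut fingers with a black dome, which is the knob, at their tips. I'll check by projection where the tips are relative to the knob.

Run:
```python
from h import *
o=sensors.get_obs();print(o['ee_pos'],o['q'])
c=camera("wrist");s=camera("side");e=np.array(o['ee_pos'])
pts=[e,e+[0,0,.03],[.502,-.135,.066],[.502,-.135,.036],[.502,-.135,.027]]
W=proj(c,pts);S=proj(s,pts);print(W.round(),S.round())
a=cv2.resize(c["img"][230:350,250:400,::-1],None,fx=4,fy=4,interpolation=cv2.INTER_CUBIC)
b=cv2.resize(s["img"][195:270,280:355,::-1],(480,480),interpolation=cv2.INTER_CUBIC)
col=[(0,0,255),(0,255,255),(0,255,0),(255,255,0),(255,0,255)]
for p,q,k in zip(W,S,col):
    cv2.circle(a,tuple(((p-[250,230])*4).astype(int).tolist()),4,k,1);cv2.circle(b,tuple(((q-[280,195])*6.4).astype(int).tolist()),4,k,1)
cv2.imwrite("pics/w3.png",cv2.resize(np.hstack([a[:480],b]),(800,356)))
```

```text
[ 0.50425757 -0.13423818  0.0382456 ] [-1.49060307e+01  9.67015888e-01 -1.12824100e+01  7.77405520e+01
 -1.50670834e-03  1.69055599e+02]
[[318. 270.]
 [318. 294.]
 [320. 296.]
 [320. 272.]
 [320. 266.]] [[314. 233.]
 [315. 225.]
 [315. 225.]
 [315. 234.]
 [315. 236.]]
```

View pics/w3.png

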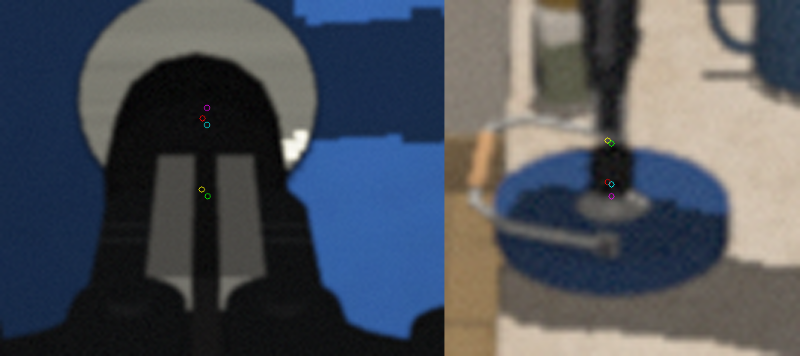

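Run:
```python
from h import *
o=sensors.get_obs();c=camera("wrist");s=camera("side");e=np.array(o['ee_pos']);R=np.array(c["R"]);C=-R.T@np.array(c["t"])
print("cam",C,"rel tcp",C-e)
print("hinges now",proj(c,[[.5068,-.0702,.037],[.4986,-.1994,.037]]))
print("hole px",proj(c,ring([.502,-.135],.023,.027,4)))
print("tcp up", [proj(c,[e+[0,0,d]])[0].round(0).tolist() for d in(0,.01,.02,.03,.04)])
print("side start tcp",proj(s,[[.197,-.513,.194],[.197,-.513,.224]]),"top",proj(camera("top"),[[.197,-.513,.194]]))
im=cv2.imread("pics/side0.png");cv2.imwrite("pics/s3.png",cv2.resize(im[50:170,350:450],(600,600)))
```

```text
cam [ 0.57557727 -0.13941159  0.21976317] rel tcp [ 0.07139623 -0.00520828  0.18167143]
hinges now [[200.32424832 272.4233452 ]
 [438.74370572 271.12890669]]
hole px [[317.0626745  227.44889515]
 [279.81063273 268.90184484]
 [322.55555053 302.81739811]
 [360.14326013 263.68398781]]
tcp up [[318.0, 270.0], [318.0, 277.0], [318.0, 285.0], [318.0, 294.0], [318.0, 304.0]]
side start tcp [[402.77654515 139.76031641]
 [403.41381312 131.57986494]] top [[509.123916   353.55130214]]
```

View pics/s3.png

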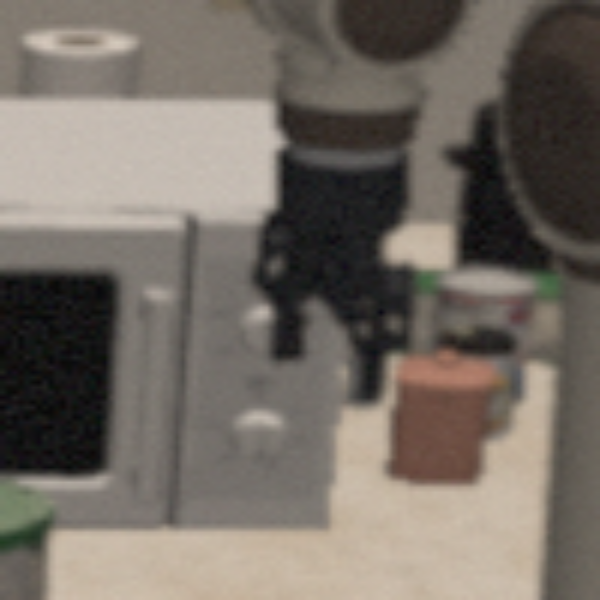

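The fingertips really sit about 30 mm higher than the reported TCP: the start picture shows the same offset, and here they shut just above the knob. I'll test this with a small descent that is safe either way.

```bash
python3 -m handwheel '{"gripper":[0.3,0.3,0.3,0.3,0.3,0.3,0.3],"slide":[[0,0,0],[0,0,0],[0,0,0],[0,0,0],[0,0,5],[0,0,5],[0,0,0]],"yaw":[0,0,0,0,0,0,0]}' 20
python3 -m handwheel '{"gripper":[-1,-1,-1,-1,-1,-1,-1],"slide":[[0,0,0],[0,0,0],[0,0,0],[0,0,0],[0,0,0],[0,0,0],[0,0,0]],"yaw":[0,0,0,0,0,0,0]}' 20
```

```text
time: 4.23
ee_pos: [0.5035, -0.1341, 0.0267]
tcp_rot: [-180.0, 0.1, -4.0]
wrist_force: [0.5, -0.9, -1.6]
opening: 0.0557
grasp_force: 0.0
time: 4.82
ee_pos: [0.5044, -0.1343, 0.0284]
tcp_rot: [180.0, -0.0, -4.0]
wrist_force: [-0.1, 0.8, 2.7]
opening: 0.0001
grasp_force: 1.5
```

```bash
python3 -m handwheel '{"gripper":[0.3,0.3,0.3,0.3,0.3,0.3,0.3,0.3],"slide":[[0,0,0],[0,0,0],[0,0,0],[0,0,0],[0,0,8],[0,0,8],[0,0,4],[0,0,0]],"yaw":[0,0,0,0,0,0,0,0]}' 20
python3 -m handwheel '{"gripper":[0.3,0.3,0.3,0.3],"slide":[[0,0,4],[0,0,4],[0,0,0],[0,0,0]],"yaw":[0,0,0,0]}'
python3 -m handwheel '{"gripper":[-1,-1,-1,-1,-1,-1,-1],"slide":[[0,0,0],[0,0,0],[0,0,0],[0,0,0],[0,0,0],[0,0,0],[0,0,0]],"yaw":[0,0,0,0,0,0,0]}' 50
```

```text
time: 5.48
ee_pos: [0.5031, -0.1339, 0.0062]
tcp_rot: [-180.0, 0.2, -4.0]
wrist_force: [0.4, 0.4, 0.3]
opening: 0.0555
grasp_force: 0.0
time: 5.82
ee_pos: [0.5041, -0.1342, -0.0001]
tcp_rot: [-180.0, 0.0, -4.0]
wrist_force: [-0.2, 0.9, 0.5]
opening: 0.0555
grasp_force: 0.0
time: 6.4
ee_pos: [0.5045, -0.1341, 0.0007]
tcp_rot: [-180.0, -0.1, -4.0]
wrist_force: [-1.4, 2.5, 6.2]
opening: 0.0284
grasp_force: 49.7
```

```bash
python3 -m handwheel '{"gripper":[-1,-1,-1,-1,-1,-1,-1,-1],"slide":[[0,0,-4],[0,0,-8],[0,0,-12],[0,0,-12],[0,0,-12],[0,0,-12],[0,0,-8],[0,0,0]],"yaw":[0,0,0,0,0,0,0,0]}'
python3 -m handwheel '{"gripper":[-1,-1,-1,-1,-1,-1,-1,-1],"slide":[[0,0,-8],[0,0,-15],[0,0,-15],[0,0,-15],[0,0,-15],[0,0,-12],[0,0,-4],[0,0,0]],"yaw":[0,0,0,0,0,0,0,0]}'
python3 - <<'E'
from h import *
c=camera("side");w=camera("wrist");t=camera("top")
a=cv2.resize(c["img"][120:300,240:420,::-1],(400,400));b=cv2.resize(w["img"][:,:,::-1],(400,300));b=np.vstack([b,np.zeros((100,400,3),np.uint8)])
cv2.imwrite("pics/l1.png",np.hstack([a,b]))
E
```

```text
time: 7.07
ee_pos: [0.5054, -0.1346, 0.0707]
tcp_rot: [180.0, -0.2, -4.0]
wrist_force: [0.4, -0.1, -6.0]
opening: 0.0287
grasp_force: 50.2
time: 7.73
ee_pos: [0.5046, -0.1344, 0.1529]
tcp_rot: [180.0, -0.1, -4.0]
wrist_force: [0.8, -0.5, -6.7]
opening: 0.0281
grasp_force: 50.2
```

View pics/l1.png

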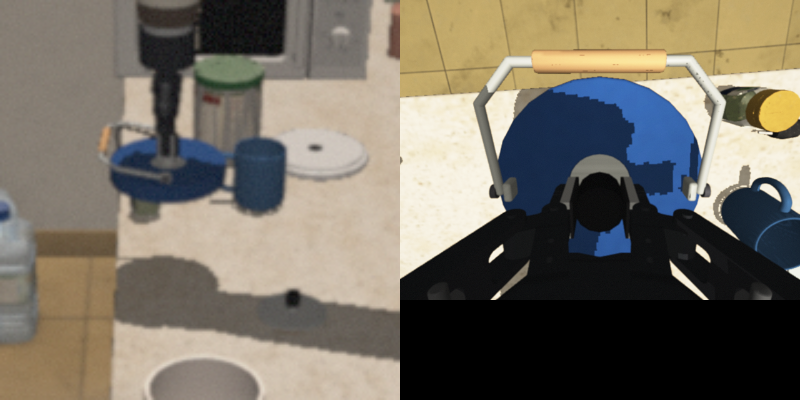

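Both lids are lifted and level, with the knob gripped. I'll move part of the way and measure the pot from the wrist camera as well.

```bash
python3 -m handwheel '{"gripper":[-1,-1,-1,-1,-1,-1,-1,-1],"slide":[[-3,-10,0],[-6,-20,0],[-9,-30,0],[-10,-36,0],[-10,-36,0],[-8,-30,0],[-5,-20,0],[-2,-10,0]],"yaw":[0,0,0,0,0,0,0,0]}'
python3 -m handwheel '{"gripper":[-1,-1,-1],"slide":[[0,0,0],[0,0,0],[0,0,0]],"yaw":[0,0,0]}'
python3 - <<'E'
from h import *
w=camera("wrist");s=camera("side");t=camera("top")
for n,c in(("w",w),("s",s),("t",t)):
    cv2.imwrite(f"pics/raw_{n}.png",c["img"][:,:,::-1]);print(n,proj(c,[[.464,.25,.09],[.53,.25,.09],[.464,.317,.09]]).round())
a=cv2.resize(w["img"][:,:,::-1],(400,300));b=cv2.resize(s["img"][270:360,280:400,::-1],(400,300),interpolation=cv2.INTER_CUBIC)
cv2.imwrite("pics/p1.png",np.hstack([a,b]))
E
```

```text
time: 8.55
ee_pos: [0.4603, 0.0118, 0.1533]
tcp_rot: [-177.8, 0.0, -0.0]
wrist_force: [0.7, -0.4, -6.7]
opening: 0.0281
grasp_force: 50.5
time: 8.8
ee_pos: [0.4613, 0.0102, 0.1533]
tcp_rot: [-177.8, 0.0, -0.2]
wrist_force: [0.2, 0.3, -6.7]
opening: 0.028
grasp_force: 50.5
w [[ -12.  231.]
 [ -38.  135.]
 [-105.  230.]]
s [[332. 293.]
 [305. 293.]
 [333. 309.]]
t [[191. 239.]
 [192. 214.]
 [165. 239.]]
```

View pics/p1.png

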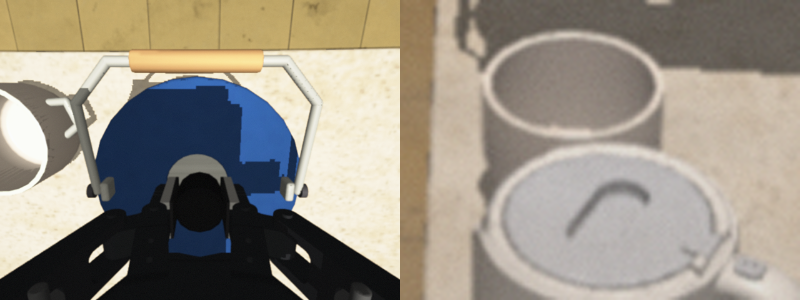

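The side view shows the pot's rim. Yaw has drifted and the tool has tilted, because joint 6 hit its 180° limit (j6 = j1+180−yaw). I need to turn the lids to a positive yaw.

```bash
python3 -m handwheel '{"gripper":[-1,-1,-1,-1,-1,-1,-1,-1],"slide":[[0,0,0],[0,0,0],[0,0,0],[0,0,0],[0,0,0],[0,0,0],[0,0,0],[0,0,0]],"yaw":[-0.05,-0.1,-0.11,-0.11,-0.11,-0.11,-0.11,-0.06]}'
python3 -c "
from h import *
o=sensors.get_obs();print(o['q'],o['tcp_rot'],o['ee_pos'])"
```

```text
time: 9.62
ee_pos: [0.4611, 0.0106, 0.1533]
tcp_rot: [-178.4, -1.5, 43.7]
wrist_force: [-0.7, -0.5, -6.2]
opening: 0.0285
grasp_force: 50.5
[ -0.20941424  -7.78436052  -6.93013845  90.88748128   2.1832267
 136.0493714 ] [-178.40476311   -1.4910997    43.71982042] [0.46107455 0.01060821 0.15329352]
```

Run:
```python
from h import *
w=camera("wrist");s=camera("side")
P=np.array([[483,85],[664,85],[573,33],[573,138],[515,50],[632,50]])[:4]/3.333+[280,270]
print("side",circ(back(s,P,.09)))
q=proj(w,ring([.464,.25],.067,.09));print(q.min(0),q.max(0))
im=w["img"][:,:,::-1].copy()
for p in q: cv2.circle(im,tuple(p.astype(int).tolist()),1,(0,0,255),-1)
cv2.imwrite("pics/w5.png",im)
```

```text
side (array([0.16807269, 0.26036039]), np.float64(0.06781248793239159))
[ -89.11137621 -187.44733213] [145.87003297  85.38588286]
```

View pics/w5.png

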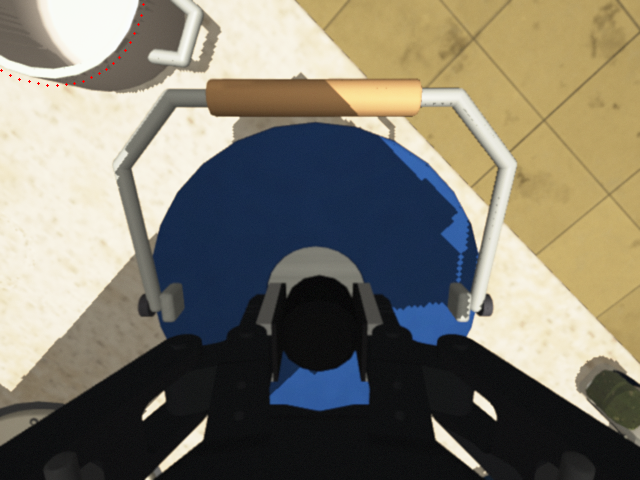

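The predicted rim lies about 2–3 mm off the seen rim edge, whose right extreme is at (137,12) and bottom at (60,80). From here on I'll refine numerically in all three cameras.

Run:
```python
from h import *
from scipy.ndimage import map_coordinates as mc
from scipy.optimize import minimize
s=camera("side");print("side manual",circ(back(s,(np.array([[83,85],[264,85],[173,33],[173,138]])/3.333+[280,270]),.09)))
for n in("wrist","side","top"):
    c=camera(n);g=cv2.GaussianBlur(cv2.cvtColor(c["img"],cv2.COLOR_RGB2GRAY),(3,3),0).astype(float)
    def I(x,r):
        p=proj(c,ring(x,r,.09,180));ok=(p[:,0]>1)&(p[:,0]<637)&(p[:,1]>1)&(p[:,1]<477)
        return mc(g,[p[:,1],p[:,0]],order=1),ok
    def f(x):
        m,ok=I(x,.064);a,_=I(x,.0705);b,_=I(x,.0575)
        return (-np.clip(m-a,0,60)-np.clip(m-b,0,60)*.7)[ok].mean()
    best=min(((f([.464+i*.001,.252+j*.001]),.464+i*.001,.252+j*.001) for i in range(-10,11) for j in range(-10,11)))
    print(n,best,minimize(f,best[1:],method='Nelder-Mead').x)
```

```text
side manual (array([0.46451632, 0.2589527 ]), np.float64(0.06631024885851815))
wrist (np.float64(-66.21346726299906), 0.464, 0.257) [0.46493642 0.25710143]
side (np.float64(-60.65157455856737), 0.466, 0.256) [0.46555282 0.25636982]
top (np.float64(-56.31890279199581), 0.466, 0.254) [0.46609846 0.25358363]
```

```bash
python3 -c "
from h import *
o=sensors.get_obs();print(go([.467,.2575,.153],o))"
```

```text
[ 173.4 -175.2    9.7]
```

```bash
python3 -m handwheel '{"gripper":[-1,-1,-1,-1,-1,-1,-1,-1],"slide":[[6,-6,0.5],[12,-12,1],[16,-16,1],[18,-18,1],[18,-18,1],[18,-18,1],[18,-18,1],[18,-18,1]],"yaw":[0,0,0,0,0,0,0,0]}'
python3 -m handwheel '{"gripper":[-1,-1,-1,-1,-1,-1,-1],"slide":[[18,-18,1],[14,-14,0.5],[9,-10,0.5],[5,-6,0],[2,-3,0],[0,0,0],[0,0,0]],"yaw":[0,0,0,0,0,0,0]}'
python3 -c "
from h import *
o=sensors.get_obs();print(o['q'],go([.467,.2575,.153],o),go([.467,.2575,.10],o))"
```

```text
time: 10.58
ee_pos: [0.4654, 0.1883, 0.1526]
tcp_rot: [-178.4, -1.5, 43.4]
wrist_force: [-0.7, -0.5, -6.4]
opening: 0.0281
grasp_force: 50.5
time: 11.17
ee_pos: [0.4655, 0.2559, 0.1533]
tcp_rot: [-178.4, -1.5, 43.4]
wrist_force: [0.3, -0.1, -5.8]
opening: 0.0282
grasp_force: 50.5
[ 27.6276716    0.61237801   1.04467165  89.44016334   1.929856
 164.2392776 ] [ 2.2 -0.1  0.4] [ 0.8  1.4 53.4]
```

Run:
```python
from h import *
for n in("top","wrist","side"):
    c=camera(n);m=cv2.inRange(cv2.cvtColor(c["img"],cv2.COLOR_RGB2HSV),(100,120,20),(125,255,255))
    p=proj(c,ring([.466,.256],.083,.175)).astype(np.int32);k=np.zeros_like(m);cv2.fillPoly(k,[cv2.convexHull(p)],255)
    P=cv2.convexHull(np.vstack([x for x in cv2.findContours(m&k,0,1)[0] if cv2.contourArea(x)>5]))[:,0].astype(float)
    for z in (.178,.160):print(n,z,circ(back(c,P,z)))
```

```text
top 0.178 (array([0.4638119 , 0.23908922]), np.float64(0.0680850028902628))
top 0.16 (array([0.46663134, 0.24410831]), np.float64(0.06927236863068716))
wrist 0.178 (array([0.46561139, 0.25621311]), np.float64(0.07443989883898786))
wrist 0.16 (array([0.45968857, 0.2515748 ]), np.float64(0.08288128783542802))
side 0.178 (array([0.46423573, 0.26686758]), np.float64(0.07687499515238996))
side 0.16 (array([0.46292499, 0.23914006]), np.float64(0.07859294920525062))
```

```bash
python3 -m handwheel '{"gripper":[-1,-1,-1,-1,-1,-1,-1],"slide":[[0,0,6],[-0.5,0.5,12],[-0.5,0.5,14],[-0.5,0.5,14],[0,0,9],[0,0,5],[0,0,0]],"yaw":[0,0,0,0,0,0,0]}'
python3 -m handwheel '{"gripper":[-1,-1,-1,-1,-1,-1,-1],"slide":[[0,0,2],[0,0,3],[-0.5,0.5,3],[0,0,3],[0,0,2],[0,0,0],[0,0,0]],"yaw":[0,0,0,0,0,0,0]}'
```

```text
time: 11.9
ee_pos: [0.4649, 0.2563, 0.092]
tcp_rot: [-178.4, -1.4, 43.4]
wrist_force: [-0.2, 0.0, -5.8]
opening: 0.0284
grasp_force: 50.4
time: 12.48
ee_pos: [0.4654, 0.2565, 0.0802]
tcp_rot: [-178.4, -1.5, 43.4]
wrist_force: [0.1, 0.7, -5.3]
opening: 0.0283
grasp_force: 50.5
```

```bash
python3 -m handwheel '{"gripper":[-1,-1,-1,-1],"slide":[[0,0,1.5],[0,0,1.5],[0,0,0],[0,0,0]],"yaw":[0,0,0,0]}'
python3 -m handwheel '{"gripper":[-1,-1,-1,-1],"slide":[[0,0,1],[0,0,1],[0,0,0],[0,0,0]],"yaw":[0,0,0,0]}'
```

```text
time: 12.82
ee_pos: [0.4654, 0.2566, 0.0772]
tcp_rot: [-178.4, -1.5, 43.4]
wrist_force: [0.2, -0.6, -6.3]
opening: 0.0282
grasp_force: 50.5
time: 13.15
ee_pos: [0.4658, 0.2571, 0.0762]
tcp_rot: [-178.4, -1.6, 43.4]
wrist_force: [-2.2, 3.6, 3.6]
opening: 0.0285
grasp_force: 51.7
```

```bash
python3 -m handwheel '{"gripper":[-1,-1,-1],"slide":[[0,0,1],[0,0,0],[0,0,0]],"yaw":[0,0,0]}' 20
python3 -m handwheel '{"gripper":[0,0.3,0.3,0.3,0.3,0.3],"slide":[[0,0,0],[0,0,0],[0,0,0],[0,0,0],[0,0,0],[0,0,0]],"yaw":[0,0,0,0,0,0]}' 20
```

```text
time: 13.4
ee_pos: [0.4659, 0.2573, 0.0756]
tcp_rot: [-178.4, -1.6, 43.4]
wrist_force: [-3.2, 3.9, 7.1]
opening: 0.0282
grasp_force: 52.6
time: 13.9
ee_pos: [0.4654, 0.2566, 0.0741]
tcp_rot: [-178.4, -1.5, 43.4]
wrist_force: [-0.3, 0.7, 0.1]
opening: 0.0555
grasp_force: 0.0
```

```bash
python3 -m handwheel '{"gripper":[0.3,0.3,0.3,0.3,0.3,0.3,0.3,0.3],"slide":[[0,0,-8],[0,0,-15],[0,0,-20],[0,0,-25],[0,0,-25],[0,0,-25],[0,0,-22],[0,0,0]],"yaw":[0,0,0,0,0,0,0,0]}'
python3 - <<'E'
from h import *
o=sensors.get_obs();c=camera("wrist");print(o['ee_pos'])
h=cv2.cvtColor(c["img"],cv2.COLOR_RGB2HSV)
m=cv2.inRange(h,(100,120,20),(125,255,255));p=proj(c,ring([.4655,.256],.085,.1)).astype(np.int32);k=np.zeros_like(m);cv2.fillPoly(k,[cv2.convexHull(p)],255)
C=[x for x in cv2.findContours(m&k,0,1)[0] if cv2.contourArea(x)>20];P=cv2.convexHull(np.vstack(C))[:,0].astype(float)
print("lid top",circ(back(c,P,.101)),circ(back(c,P,.099)))
# wooden bar: orange
w=cv2.inRange(h,(8,70,90),(22,200,255));n,l,s,ce=cv2.connectedComponentsWithStats(w)
u=proj(c,[[.4655+.083*.727,.256+.083*.687,.13]])[0];print("pred bar px",u)
for i in range(1,n):
    if s[i,4]>300: print(s[i],ce[i]);
i=min((i for i in range(1,n) if s[i,4]>300),key=lambda i:np.hypot(*(ce[i]-u)))
r=cv2.minAreaRect(np.argwhere(l==i)[:,::-1].astype(np.float32));print(r)
for z in(.12,.13,.14):
    b=back(c,[r[0]],z)[0]-[.4655,.256,.111];print(z,b,np.hypot(*b[:2]),np.degrees(np.arctan2(b[1],b[0])),np.linalg.norm(b))
cv2.imwrite("pics/x.png",c["img"][:,:,::-1])
# knob: darkest blob near projected centre
d=cv2.inRange(cv2.cvtColor(c["img"],cv2.COLOR_RGB2GRAY),0,25);print("knob pred",proj(c,[[.4655,.256,.14]]))
E
```

```text
time: 14.57
ee_pos: [0.4666, 0.2518, 0.2195]
tcp_rot: [-178.5, -1.9, 43.4]
wrist_force: [1.3, 0.5, 0.6]
opening: 0.0555
grasp_force: 0.0
[0.46663649 0.25179514 0.21947829]
lid top (array([0.463653  , 0.25451459]), np.float64(0.07558218122062625)) (array([0.46329483, 0.25426225]), np.float64(0.07608231519614488))
pred bar px [316.2641086  115.79531523]
[  266     0   374   383 72225] [514.6232468  128.03738318]
[ 268  110   98   18 1607] [317.10205352 118.        ]
((316.4999694824219, 118.5), (96.99998474121094, 16.999996185302734), 0.0)
0.12 [0.05936513 0.05632372 0.009     ] 0.0818326334412473 43.49406554355296 0.08232605842580797
0.13 [0.05911506 0.05562915 0.019     ] 0.08117384014307136 43.25990047830925 0.08336781347482315
0.14 [0.05886499 0.05493458 0.029     ] 0.08051642487971426 43.021907475815524 0.08557975622430034
knob pred [[315.84980928 231.1272105 ]]
```

```bash
cat >> h.py <<'E'
def gogp(target,off=.056):
    "tool-frame shift bringing the true grasp point to target"
    from scipy.spatial.transform import Rotation as Ro
    o=sensors.get_obs();R=Ro.from_euler('xyz',o['tcp_rot'],degrees=True).as_matrix()
    g=o['ee_pos']-off*R[:,2];return np.round(R.T@(np.array(target)-g)*1000,1),g.round(4)
E
python3 -m handwheel '{"gripper":[0.3,0.3,0.3,0.3,0.3,0.3,0.3,0.3],"slide":[[0,0,0],[0,0,0],[0,0,0],[0,0,0],[0,0,0],[0,0,0],[0,0,0],[0,0,0]],"yaw":[-0.121,-0.121,-0.121,-0.121,-0.121,-0.121,-0.121,-0.121]}'
python3 -m handwheel '{"gripper":[0.3,0.3,0.3,0.3,0.3,0.3,0.3],"slide":[[0,0,0],[0,0,0],[0,0,0],[0,0,0],[0,0,0],[0,0,0],[0,0,0]],"yaw":[-0.121,-0.121,-0.121,-0.121,-0.121,0,0]}'
python3 - <<'E'
from h import *
print(sensors.get_obs()['q'],gogp([.5245,.312,.20]),gogp([.5245,.312,.131]))
E
```

```text
time: 15.28
ee_pos: [0.4652, 0.2512, 0.2133]
tcp_rot: [179.7, -2.1, 99.2]
wrist_force: [0.0, 0.6, -0.4]
opening: 0.0556
grasp_force: 0.0
time: 15.87
ee_pos: [0.4652, 0.2512, 0.2136]
tcp_rot: [178.6, -1.6, 133.4]
wrist_force: [0.5, -0.3, 0.5]
opening: 0.0555
grasp_force: 0.0
[27.17767354  1.4626387   8.60857737 96.21060565  1.95416607 73.85042038] (array([ 3.1, 84.4, 71.8]), array([0.4653, 0.2491, 0.2695])) (array([  1.2,  82.7, 140.7]), array([0.4653, 0.2491, 0.2695]))
```

```bash
python3 -m handwheel '{"gripper":[0.3,0.3,0.3,0.3,0.3,0.3,0.3,0.3],"slide":[[1,15,0],[1,25,0],[1,25,0],[0,18,10],[0,0,20],[0,0,20],[0,0,20],[0,0,0]],"yaw":[0,0,0,0,0,0,0,0]}'
python3 - <<'E'
from h import *
print(gogp([.5245,.312,.131]))
c=camera("wrist");h=cv2.cvtColor(c["img"],cv2.COLOR_RGB2HSV);w=cv2.inRange(h,(8,70,60),(22,200,255));n,l,s,ce=cv2.connectedComponentsWithStats(w)
print("pred",proj(c,[[.5245,.312,.131]]))
for i in range(1,n):
    if s[i,4]>200: print(s[i],ce[i])
E
```

```text
time: 16.53
ee_pos: [0.522, 0.3126, 0.1417]
tcp_rot: [178.9, -1.7, 133.4]
wrist_force: [-0.5, -0.1, -1.2]
opening: 0.0555
grasp_force: 0.0
(array([-2.5,  1.2, 66.6]), array([0.5223, 0.3107, 0.1976]))
pred [[320.88897962 265.35487914]]
[590   0  50  27 315] [616.94285714  11.61587302]
[  237    52   403   383 76321] [488.36392343 261.4335635 ]
[ 455  413   69   67 2505] [481.73333333 450.91337325]
[ 130  428   54   52 1106] [162.3517179  458.56148282]
```

```bash
python3 -m handwheel '{"gripper":[0.3,0.3,0.3,0.3,0.3,0.3,0.3,0.3],"slide":[[-1,0.5,12],[-1,0.5,15],[0,0,15],[0,0,10],[0,0,8],[0,0,5],[0,0,0],[0,0,0]],"yaw":[0,0,0,0,0,0,0,0]}'
python3 -c "
from h import *
print(gogp([.5245,.312,.131]))"
```

```text
time: 17.25
ee_pos: [0.5258, 0.3152, 0.082]
tcp_rot: [178.5, -1.6, 133.6]
wrist_force: [-0.3, 0.3, 0.4]
opening: 0.0556
grasp_force: 0.0
(array([-0.1, -1.8,  6.9]), array([0.5258, 0.313 , 0.138 ]))
```

```bash
python3 -m handwheel '{"gripper":[0.3,0.3,0.3,-1,-1,-1,-1,-1],"slide":[[0,-1.5,3],[0,0,3],[0,0,0],[0,0,0],[0,0,0],[0,0,0],[0,0,0],[0,0,0]],"yaw":[0,0,0,0,0,0,0,0]}' 20
python3 -m handwheel '{"gripper":[-1,-1,-1],"slide":[[0,0,0],[0,0,0],[0,0,0]],"yaw":[0,0,0]}'
python3 -c "
from h import *
print(gogp([.5245,.312,.131]))"
```

```text
time: 17.92
ee_pos: [0.5246, 0.3144, 0.0755]
tcp_rot: [178.5, -1.6, 133.6]
wrist_force: [-0.1, -0.7, 0.4]
opening: 0.0108
grasp_force: 20.6
time: 18.17
ee_pos: [0.5246, 0.3143, 0.0755]
tcp_rot: [178.5, -1.6, 133.6]
wrist_force: [-0.6, 0.1, 0.8]
opening: 0.011
grasp_force: 20.6
(array([-0.1, -0.2,  0.4]), array([0.5246, 0.3122, 0.1315]))
```

Run:
```python
from h import *
from scipy.spatial.transform import Rotation as Ro
o=sensors.get_obs();R=Ro.from_euler('xyz',o['tcp_rot'],degrees=True).as_matrix()
a=np.linspace(.217,1.65,25);d=np.array([np.cos(np.radians(43.2)),np.sin(np.radians(43.2))])
X=np.c_[.085*np.cos(a)[:,None]*d,.085*np.sin(a)]
print(np.c_[a[1:],((np.diff(X,axis=0))@R*1000)].round(2))
```

```text
[[ 0.28  0.15 -1.11 -4.95]
 [ 0.34  0.15 -1.4  -4.87]
 [ 0.4   0.14 -1.69 -4.78]
 [ 0.46  0.14 -1.97 -4.67]
 [ 0.52  0.14 -2.25 -4.55]
 [ 0.58  0.14 -2.52 -4.4 ]
 [ 0.63  0.14 -2.78 -4.25]
 [ 0.69  0.13 -3.02 -4.07]
 [ 0.75  0.13 -3.26 -3.89]
 [ 0.81  0.12 -3.49 -3.68]
 [ 0.87  0.12 -3.7  -3.47]
 [ 0.93  0.11 -3.9  -3.24]
 [ 0.99  0.11 -4.09 -3.  ]
 [ 1.05  0.1  -4.26 -2.75]
 [ 1.11  0.1  -4.42 -2.5 ]
 [ 1.17  0.09 -4.56 -2.23]
 [ 1.23  0.08 -4.68 -1.95]
 [ 1.29  0.08 -4.79 -1.67]
 [ 1.35  0.07 -4.88 -1.38]
 [ 1.41  0.06 -4.96 -1.09]
 [ 1.47  0.05 -5.01 -0.79]
 [ 1.53  0.04 -5.05 -0.49]
 [ 1.59  0.04 -5.07 -0.19]
 [ 1.65  0.03 -5.07  0.12]]
```

```bash
python3 -m handwheel '{"gripper":[-1,-1,-1,-1,-1,-1,-1,-1],"slide":[[0.1,-1.1,-5],[0.1,-1.4,-4.9],[0.1,-1.7,-4.8],[0.1,-2,-4.7],[0.1,-2.2,-4.5],[0.1,-2.5,-4.4],[0.1,-2.8,-4.2],[0,0,0]],"yaw":[0,0,0,0,0,0,0,0]}'
```

```text
time: 18.83
ee_pos: [0.5141, 0.3039, 0.1089]
tcp_rot: [178.4, -1.6, 133.6]
wrist_force: [0.9, 0.8, 1.4]
opening: 0.0111
grasp_force: 20.8
```

```bash
python3 -m handwheel '{"gripper":[-1,-1,-1,-1,-1,-1,-1,-1],"slide":[[0.1,-3,-4.1],[0.1,-3.3,-3.9],[0.1,-3.5,-3.7],[0.1,-3.7,-3.5],[0.1,-3.9,-3.2],[0.1,-4.1,-3],[0.1,-4.3,-2.7],[0,0,0]],"yaw":[0,0,0,0,0,0,0,0]}'
python3 -m handwheel '{"gripper":[-1,-1,-1,-1,-1,-1,-1],"slide":[[0.1,-4.4,-2.5],[0.1,-4.6,-2.2],[0.1,-4.7,-1.9],[0.1,-4.8,-1.7],[0.1,-4.9,-1.4],[0,0,0],[0,0,0]],"yaw":[0,0,0,0,0,0,0]}'
python3 -c "
from h import *
_,g=gogp([0,0,0]);r=g-[.464,.2555,.111];h=r[0]*.729+r[1]*.685;print(g,h,r[2],np.arctan2(r[2],h),np.hypot(h,r[2]))"
```

```text
time: 19.5
ee_pos: [0.4953, 0.2861, 0.1332]
tcp_rot: [178.3, -1.6, 133.6]
wrist_force: [3.0, 4.5, 8.3]
opening: 0.0113
grasp_force: 21.4
time: 20.08
ee_pos: [0.479, 0.2706, 0.1438]
tcp_rot: [178.1, -1.5, 133.6]
wrist_force: [3.4, 4.5, 18.4]
opening: 0.0108
grasp_force: 22.2
[0.4787 0.2683 0.1998] 0.01948429999999998 0.0888 1.3548014188864366 0.09091247409728766
```

```bash
python3 -m handwheel '{"gripper":[-1,-1,-1,-1],"slide":[[0,0,-1.5],[0,0,-1.5],[0,0,0],[0,0,0]],"yaw":[0,0,0,0]}'
```

```text
time: 20.42
ee_pos: [0.4779, 0.2697, 0.1444]
tcp_rot: [178.4, -1.6, 133.6]
wrist_force: [2.3, 1.5, 9.3]
opening: 0.0113
grasp_force: 21.4
```

```bash
python3 -m handwheel '{"gripper":[-1,-1,-1,-1,-1,-1,-1,-1],"slide":[[0,0,-1.5],[0.1,-4,-1.2],[0.1,-4,-1],[0.1,-4,-0.6],[0,-4,-0.3],[0,-4,0],[0,0,0],[0,0,0]],"yaw":[0,0,0,0,0,0,0,0]}'
python3 -c "
from h import *
_,g=gogp([0,0,0]);r=g-[.464,.2555,.111];h=r[0]*.729+r[1]*.685;print(g,h,r[2],np.arctan2(r[2],h),np.hypot(h,r[2]))"
```

```text
time: 21.08
ee_pos: [0.4626, 0.2554, 0.1477]
tcp_rot: [178.5, -1.6, 133.6]
wrist_force: [0.9, -1.6, 6.0]
opening: 0.0109
grasp_force: 21.2
[0.4626 0.2533 0.2036] -0.0025275999999999953 0.0926 1.5980854470710617 0.09263449013062036
```

```bash
python3 -m handwheel '{"gripper":[-1,-1,-1,-1],"slide":[[0,-2,0],[0,-2,0],[0,0,0],[0,0,0]],"yaw":[0,0,0,0]}'
python3 -m handwheel '{"gripper":[-1,-1,-1,-1],"slide":[[0,-1.5,0],[0,-1.5,0],[0,0,0],[0,0,0]],"yaw":[0,0,0,0]}'
python3 - <<'E'
from h import *
_,g=gogp([0,0,0]);r=g-[.464,.2555,.111];print(g,r[0]*.729+r[1]*.685)
c=camera("side");h=cv2.cvtColor(c["img"],cv2.COLOR_RGB2HSV)
w=cv2.inRange(h,(8,70,60),(22,220,255));x,y=proj(c,[g])[0].astype(int);k=np.zeros_like(w);k[y-20:y+20,x-20:x+20]=255
ys,xs=np.nonzero(w&k);print("bar pred",x,y,"seen",len(xs),xs.mean(),xs.min(),xs.max(),ys.mean())
m=cv2.inRange(h,(100,120,20),(125,255,255));p=proj(c,ring([.465,.256],.085,.09)).astype(np.int32);k=np.zeros_like(m);cv2.fillPoly(k,[cv2.convexHull(p)],255)
ys,xs=np.nonzero(m&k);print("lid px",xs.min(),xs.max(),ys.min(),ys.max())
q=proj(c,np.r_[ring([.465,.256],.077,.077),ring([.465,.256],.077,.101)]);print("pred",q.min(0),q.max(0))
E
```

```text
time: 21.42
ee_pos: [0.4598, 0.2528, 0.1477]
tcp_rot: [178.5, -1.6, 133.6]
wrist_force: [0.7, -1.6, 8.1]
opening: 0.0117
grasp_force: 21.3
time: 21.75
ee_pos: [0.4576, 0.2507, 0.1476]
tcp_rot: [178.5, -1.6, 133.6]
wrist_force: [-0.1, -1.3, 7.2]
opening: 0.0112
grasp_force: 21.3
[0.4576 0.2485 0.2036] -0.009460600000000017
bar pred 335 253 seen 56 337.10714285714283 325 346 257.07142857142856
lid px 305 362 275 290
pred [300.4147266  273.26310411] [363.4262151  317.87629789]
```

```bash
python3 -m handwheel '{"gripper":[-1,-1,-1,-1],"slide":[[0,-1,-0.7],[0,-1,-0.7],[0,0,0],[0,0,0]],"yaw":[0,0,0,0]}'
python3 -m handwheel '{"gripper":[-1,-1,-1,-1],"slide":[[0,-1,0],[0,-1,0],[0,0,0],[0,0,0]],"yaw":[0,0,0,0]}'
```

```text
time: 22.13
ee_pos: [0.4558, 0.2494, 0.1477]
tcp_rot: [178.6, -1.6, 133.6]
wrist_force: [-0.1, -1.6, -2.3]
opening: 0.011
grasp_force: 20.5
time: 22.47
ee_pos: [0.4549, 0.2484, 0.1482]
tcp_rot: [178.5, -1.6, 133.6]
wrist_force: [1.6, 0.3, -2.0]
opening: 0.0111
grasp_force: 20.5
```

```bash
python3 -m handwheel '{"gripper":[-1,-1,-1,-1,-1,-1],"slide":[[0,0,0.7],[0,0,0.7],[0,0,0],[0,0,0],[0,0,0],[0,0,0]],"yaw":[0,0,0,0,0,0]}'
python3 - <<'E'
from h import *
_,g=gogp([0,0,0])
for n in("side","wrist"):
    c=camera(n);h=cv2.cvtColor(c["img"],cv2.COLOR_RGB2HSV)
    m=cv2.inRange(h,(100,120,20),(125,255,255));p=proj(c,ring([.465,.256],.09,.095)).astype(np.int32);k=np.zeros_like(m);cv2.fillPoly(k,[cv2.convexHull(p)],255)
    P=cv2.convexHull(np.vstack([x for x in cv2.findContours(m&k,0,1)[0] if cv2.contourArea(x)>10]))[:,0].astype(float)
    print(n,circ(back(c,P,.101)),P.min(0),P.max(0))
print(g)
E
```

```text
time: 22.97
ee_pos: [0.4555, 0.2488, 0.1476]
tcp_rot: [178.4, -1.6, 133.6]
wrist_force: [2.9, 3.7, 5.7]
opening: 0.0108
grasp_force: 21.2
side (array([0.46622184, 0.24310512]), np.float64(0.062135615292884416)) [305. 275.] [354. 290.]
wrist (array([0.46060599, 0.25184968]), np.float64(0.07583136328552427)) [211. 128.] [438. 332.]
[0.4554 0.2466 0.2035]
```

```bash
python3 -m handwheel '{"gripper":[-1,-1,-1,-1,-1,-1],"slide":[[0,-0.8,0.3],[0,-0.7,0.2],[0,0,0],[0,0,0],[0,0,0],[0,0,0]],"yaw":[0,0,0,0,0,0]}'
```

```text
time: 23.57
ee_pos: [0.4549, 0.2482, 0.1476]
tcp_rot: [178.3, -1.6, 133.6]
wrist_force: [4.8, 5.7, 9.2]
opening: 0.0113
grasp_force: 21.4
```

```bash
python3 -m handwheel '{"gripper":[-1,-1,-1,-1,-1,-1,-1],"slide":[[0,1,0],[0,1,0],[0,1,0],[0,1,-0.5],[0,1,-0.5],[0,0,0],[0,0,0]],"yaw":[0,0,0,0,0,0,0]}'
python3 -m handwheel '{"gripper":[-1,-1,-1,-1],"slide":[[0,0,0],[0,0,0],[0,0,0],[0,0,0]],"yaw":[0,0,0,0]}' 60
```

```text
time: 24.15
ee_pos: [0.4572, 0.2506, 0.1476]
tcp_rot: [178.5, -1.6, 133.6]
wrist_force: [-1.4, 0.3, 5.4]
opening: 0.0108
grasp_force: 21.1
time: 24.48
ee_pos: [0.4572, 0.2506, 0.1477]
tcp_rot: [178.5, -1.6, 133.6]
wrist_force: [-1.3, 0.8, 6.8]
opening: 0.0094
grasp_force: 58.6
```

```bash
python3 -m handwheel '{"gripper":[-1,-1,-1,-1,-1,-1,-1,-1],"slide":[[0,0,-2],[0,0,-2],[0.1,0.1,-2],[0.1,0.1,-2],[0.1,0.1,-2],[0.1,0.1,-2],[0,0,0],[0,0,0]],"yaw":[0,0,0,0,0,0,0,0]}'
```

```text
time: 25.15
ee_pos: [0.4576, 0.2509, 0.1596]
tcp_rot: [178.5, -1.6, 133.6]
wrist_force: [-0.5, 0.4, -4.2]
opening: 0.0092
grasp_force: 58.5
```

```bash
for i in 1 2; do python3 -m handwheel '{"gripper":[-1],"slide":[[0.1,0.1,-1.5]],"yaw":[0]}' | grep -E "wrist|ee_pos"; done; python3 -m handwheel '{"gripper":[-1,-1],"slide":[[0,0,0],[0,0,0]],"yaw":[0,0]}' | grep -E "wrist|ee_pos"
python3 - <<'E'
from h import *
c=camera("side");im=c["img"].astype(int)
x,y0=proj(c,[[.464,.323,.09]])[0].astype(int)
print(x,y0,[ (y,im[y,x-8:x+9].mean(0).astype(int).tolist()) for y in range(y0-30,y0+8,2)])
E
```

```text
ee_pos: [0.4574, 0.2509, 0.1607]
wrist_force: [0.3, 0.1, -3.4]
ee_pos: [0.4574, 0.251, 0.1624]
wrist_force: [-0.3, 0.5, -3.1]
ee_pos: [0.4576, 0.2511, 0.1626]
wrist_force: [0.4, -0.0, -3.6]
333 310 [(280, [24, 28, 35]), (282, [28, 30, 36]), (284, [41, 42, 41]), (286, [47, 45, 45]), (288, [54, 53, 53]), (290, [59, 61, 66]), (292, [50, 56, 69]), (294, [57, 61, 73]), (296, [64, 66, 76]), (298, [72, 72, 80]), (300, [80, 79, 85]), (302, [85, 83, 87]), (304, [88, 87, 93]), (306, [89, 88, 95]), (308, [86, 86, 93]), (310, [83, 84, 92]), (312, [133, 127, 124]), (314, [206, 198, 188]), (316, [207, 202, 195])]
```

```bash
python3 -m handwheel '{"gripper":[-1,-1,-1,-1,-1,-1,-1,-1],"slide":[[0.1,0.1,-3],[0.1,0.1,-4],[0.2,0.2,-6],[0.2,0.2,-6],[0.2,0.2,-6],[0.2,0.2,-6],[0.2,0.2,-6],[0.2,0.2,-6]],"yaw":[0,0,0,0,0,0,0,0]}'
python3 -m handwheel '{"gripper":[-1,-1,-1,-1,-1,-1,-1,-1],"slide":[[0.2,0.2,-6],[0.2,0.2,-6],[0.2,0.2,-6],[0.2,0.2,-6],[0.2,0.2,-6],[0.1,0.1,-4],[0.1,0.1,-3],[0,0,0]],"yaw":[0,0,0,0,0,0,0,0]}'
python3 -m handwheel '{"gripper":[-1,-1,-1,-1,-1,-1,-1,-1],"slide":[[0,0,0],[0,0,0],[0,0,0],[0,0,0],[0,0,0],[0,0,0],[0,0,0],[0,0,0]],"yaw":[0,0,0,0,0,0,0,0]}'
python3 - <<'E'
from h import *
_,g=gogp([0,0,0]);print(g)
c=camera("side");h=cv2.cvtColor(c["img"],cv2.COLOR_RGB2HSV)
q=proj(c,np.r_[ring([.462,.2535],.077,.182),ring([.462,.2535],.077,.201)]);print("pred lid",q.min(0),q.max(0))
m=cv2.inRange(h,(100,100,20),(125,255,255));k=np.zeros_like(m);k[200:310,290:375]=255
ys,xs=np.nonzero(m&k);print("seen",len(xs),xs.min(),xs.max(),ys.min(),ys.max())
for x in (xs.min()+6,330,xs.max()-6): yy=ys[xs==x];print(x,yy.min(),yy.max())
g=c["img"].astype(int);print("rim rows",proj(c,[[.465,.326,.09],[.465,.326,.096]]),[(y,g[y,320:345].mean(0).astype(int).tolist()) for y in range(262,322,4)])
w=camera("wrist");m=cv2.inRange(cv2.cvtColor(w["img"],cv2.COLOR_RGB2HSV),(100,120,20),(125,255,255));P=proj(w,ring([.462,.2535],.09,.198)).astype(np.int32);k=np.zeros_like(m);cv2.fillPoly(k,[cv2.convexHull(P)],255)
P=cv2.convexHull(np.vstack([x for x in cv2.findContours(m&k,0,1)[0] if cv2.contourArea(x)>10]))[:,0].astype(float)
print(circ(back(w,P,.198)),cv2.fitEllipse(P.astype(np.float32)))
E
```

```text
time: 26.2
ee_pos: [0.4577, 0.2514, 0.2063]
tcp_rot: [178.5, -1.6, 133.6]
wrist_force: [0.5, -0.1, -3.0]
opening: 0.0096
grasp_force: 58.5
time: 26.87
ee_pos: [0.4578, 0.2518, 0.2432]
tcp_rot: [178.5, -1.6, 133.6]
wrist_force: [0.0, 0.1, -3.2]
opening: 0.0096
grasp_force: 58.6
time: 27.53
ee_pos: [0.4577, 0.2517, 0.2426]
tcp_rot: [178.5, -1.6, 133.6]
wrist_force: [0.7, 0.1, -3.7]
opening: 0.0092
grasp_force: 58.5
[0.4577 0.2495 0.2985]
pred lid [301.4722376  238.97533124] [366.56684586 280.45269589]
seen 1985 305 367 200 284
311 249 274
330 242 284
361 200 274
rim rows [[332.7656438  311.66468097]
 [332.81989321 309.62145205]] [(262, [104, 103, 105]), (266, [28, 43, 64]), (270, [28, 42, 64]), (274, [28, 43, 65]), (278, [32, 48, 73]), (282, [39, 52, 74]), (286, [62, 61, 59]), (290, [88, 86, 82]), (294, [99, 96, 92]), (298, [104, 100, 95]), (302, [110, 105, 99]), (306, [111, 107, 101]), (310, [128, 121, 114]), (314, [195, 188, 179]), (318, [195, 190, 187])]
(array([0.45591671, 0.24890292]), np.float64(0.07486429125294339)) ((311.47467041015625, 237.8588409423828), (220.6974639892578, 228.09596252441406), 76.13365936279297)
```

```bash
python3 -c "
from workcell import ticket;print(ticket.job_done())"
```

```text
the job is handed in; nothing more can be done
None
```

I handed the job in with the outer lid held by its upright handle about 95 mm above its seat, over the pot; no verdict came back. I judged from wrist force and camera fits, not a direct view, that the inner lid stayed seated and the handle reached its stop.

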